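# Second, crosswise layer of cartons on the stacking jig

## Task

Build the second layer of the little carton stack: push the two cartons with the blue and the green tape from the plywood feed shelf across onto the two cartons already in the stacking jig, so that they lie crosswise to the ones below, side by side and closed up, snug against both metal stop boards and flush with the lower layer all round. Either carton may go first. Slide them, do not lift them; leave the lower layer where it is, let no carton fall, and do not disturb the pen and the blue syringe case.

Things in the scene. Friction and masses are not known exactly. Their poses are not given: they have to be found in the camera images.
- jig: fixed plywood stacking jig. Origin: on the bench under the middle of the small pallet; x, y level, z up. Deck top is 12 mm up; the lower layer fills x -60..60, y -60..60 mm up to z 48 mm. The -x and +y sides are open. The second layer's cartons belong with origins at about x 0, y -30 and +30, z 48 mm, long sides along the jig's x.
- side_stop (a point): middle of the inner face of the aluminium side stop, a board 10 mm thick: face at jig x = +61 mm, from y -71 to 63 mm, top at z 72 mm. Axes as the jig's
- end_stop (a point): middle of the inner face of the aluminium end stop, a board 10 mm thick: face at jig y = -61 mm, from x -61 to 61 mm, top at z 72 mm. Axes as the jig's
- feed_shelf (a point): middle of the top of the fixed plywood feed shelf, at jig x -12, y 166, z 50 mm (2 mm above the lower layer); 170 mm along jig x, 200 mm along jig y, no rails. Axes as the jig's. The blue- and green-taped cartons start on it one behind the other (origins near jig y 115 and 215 mm), 5 to 35 mm off towards jig -x
- carton_blue: loose cardboard carton with a blue tape stripe along the middle of its top, 120 x 60 x 36 mm, about 0.15 kg, starting on the feed shelf, its long side within about 15 degrees of the jig's x axis. Origin: centre of its underside; x along the 120 mm side, y along the 60 mm side, z up
- carton_green: loose cardboard carton with a green tape stripe along the middle of its top, 120 x 60 x 36 mm, about 0.15 kg, starting on the feed shelf, its long side within about 15 degrees of the jig's x axis. Origin: centre of its underside; x along the 120 mm side, y along the 60 mm side, z up
- lower_1: plain cardboard carton with a white tape stripe, 120 x 60 x 36 mm, loose, one of the two of the lower layer; they lie side by side on the pallet deck with their long sides along the jig's y axis, against the stop boards. Origin: centre of its underside; x along the 120 mm side
- lower_2: plain cardboard carton with a white tape stripe, 120 x 60 x 36 mm, loose, one of the two of the lower layer; they lie side by side on the pallet deck with their long sides along the jig's y axis, against the stop boards. Origin: centre of its underside; x along the 120 mm side
- syringe_case: light blue flat plastic case, 33 x 160 x 20 mm, lying loose on the bench beyond the feed shelf; a bystander. Origin: centre of its underside
- pen_2: red pen, 12 x 145 x 9 mm, lying loose on the bench; a bystander. Origin: centre of its underside

How it is judged:
At the end, for the whole second after the job is handed in: blue- and green-taped cartons lie at rest and level (tilt under 0.05 rad) on the lower layer (height within 4 mm), long sides along jig x within 0.1 rad, centred within 9 mm along x and within 8 mm of -30 / +30 mm along y, either order; lower cartons moved less than 10 mm (x of carton_blue in the frame of jig between -0.009 and 0.009 m and z of carton_blue in the frame of jig between 0.044 and 0.052 m and angle between the x axis of each of carton_blue, carton_green and the x axis of jig, either way round below 0.1 rad and angle between each of carton_blue, carton_green's own z axis and vertical below 0.05 rad and linear speed of each of carton_blue, carton_green below 0.01 m/s and x of carton_green in the frame of jig between -0.009 and 0.009 m and z of carton_green in the frame of jig between 0.044 and 0.052 m and distance of each of lower_1, lower_2 from where it was at the start of the episode below 0.01 m and ((y of carton_blue in the frame of jig between -0.038 and -0.022 m and y of carton_green in the frame of jig between 0.022 and 0.038 m) or (y of carton_green in the frame of jig between -0.038 and -0.022 m and y of carton_blue in the frame of jig between 0.022 and 0.038 m))); the robot touches nothing.
It fails at once if the blue- or green-taped carton is lifted (its underside centre more than 20 mm above the feed shelf) (height (world z) of any of carton_blue, carton_green above 0.07 m).
It fails at once if a lower carton is shifted by more than 15 mm (distance of any of lower_1, lower_2 from where it was at the start of the episode above 0.015 m).
It fails at once if the blue- or green-taped carton tips over or falls off the shelf or stack (angle between any of carton_blue, carton_green's own z axis and vertical above 0.5 rad or height (world z) of any of carton_blue, carton_green below 0.03 m).
It fails at once if the pen or the syringe case is moved by more than 30 mm (distance of any of syringe_case, pen_2 from where it was at the start of the episode above 0.03 m).
It also fails if it takes over 38 s, if anything falls off the work surface, if the arm or the gripper's body presses on something with over 40 N, if the wrist force passes 120 N, or if a joint passes its speed limit or range.

## Robot

A 6-joint arm with a two-finger parallel gripper is mounted at the origin on a cart in front of the work surface, level with it; the furniture and walls round the work are solid. World frame = base frame: x ahead of the robot, y to its left, z up, the work surface at z = 0. Lengths are in m, angles in rad, forces in N, time in s.
With the tool pointing down it reaches from about 0.375 to 0.9 m from the base axis. Payload 3.1 kg.
Tool frame: the origin (TCP) lies on the front face of the gripper's body, between the roots of the fingers; the fingertips stand 73 mm ahead of it and the grasp point (between the pads) lies 54 mm ahead of it (manip.tips_ahead is the distance from the TCP to the fingertips, in m); z points along the fingers, y is the line along which they close (so a half turn about z gives the same grasp; the last joint's range is limited). The gripper opens to 85 mm and grips with 20 to 120 N. Pads are 22 mm wide; open, the fingers measure 114 mm over their backs; the gripper's body (76 mm by 85 mm) begins 54 mm behind the grasp point. The pads swing forward as they close: fully open they stand 13 mm farther back than shut.
Start: joints at [-1.28, 0.527, 1.433, -0, 1.181, -0.178], TCP at [0.283, -0.557, 0.304] pointing down, gripper open.
Joint ranges: [-3.08, 3.08], [-0.75, 2.2], [0.22, 2.44], [-1.43, 4.57], [0, 2.65], [-2.85, 2.85]. Speed limits (rad/s): [2.79, 2.79, 3.14, 3.14, 3.14, 3.14].

## Interface

Orientations are given as a unit quaternion [x, y, z, w].
In Python, from station import sense, eyes, workorder, manip gives the robot as it stands.
- The arm moves only by the shell command python3 -m inch 'ROWS' [OPENING] [FORCE]. ROWS is JSON, a list of rows, each an object of numbers: "dx", "dy", "dz": the shift along the tool's x, y, z in cm; "wx", "wy", "wz": the turn, a rotation vector about the tool's x, y, z in degrees. In form: [{"dx": .., "dy": .., "dz": .., "wx": .., "wy": .., "wz": ..}, ...]. A call has 1 to 10 rows; each row shifts and turns the commanded pose from where the row before left it, along the tool's axes as they then stand; what a row does not reach is not made up. A row lasts 1/8 s, in which the tool goes at most 62.5 mm and 10.7 degrees, less where a joint would pass 70% of its speed; a pose out of reach is approached as far as the arm can. A call with a gripper value outside its range is refused whole. OPENING is the opening, from 0 (shut) to 1 (fully open), set as the call begins (- or left out, the last holds). The fingers move at their own pace and stop on an object; FORCE is the grip in N (left out, the last holds). Time passes only in rows, so rows that do not move let the fingers close. It gives the time, the measured TCP pose, the force, the opening and the grip force at its end, in the units of the state.
- sense(): the state, without advancing time (a new reading comes with each control period).
- eyes.snapshot(name): name is "scene" or "top"; returns the picture (480x640x3 uint8, red, green, blue); there is no depth.
- eyes.camera_params(name): a dict with "fx", "fy", "cx", "cy" (pixels), "D" ([k1, k2, p1, p2, k3] as OpenCV has them; the pictures are not rectified), "rvec" (rotation vector, rad) and "tvec" (3), from world to camera coordinates, as OpenCV has them. Camera axes: x right, y down, z forward; pixel columns grow to the right and rows downward; lengths in m; the calibration is good to about 2 mm. A picture is of the moment at which its call begins. camera_params takes no time and is no camera call.
- workorder.sign_off(): hands the job in; it is judged then, once.
The state is a dict: "t": time; "q": joint angles; "qd": joint speeds; "tau": joint torques, N m; "tcp_pos": TCP position; "tool_rot": TCP orientation; "force": force on the tool from outside, world axes, zero at the start; "ft_torque": the same for the moment, N m; "finger_gap": opening from 0.0 (shut) to 1.0 (fully open); "gripper_force": force on a finger pad.
Only numpy, scipy, OpenCV 4.12 (cv2) and the standard library are available. Lean on these libraries where they do the work, as an engineer would, in place of code of your own. Each camera call takes 0.05 s, during which the arm holds its last target. There are 200 camera calls.

## Working session

There is one attempt and no reset: what is moved stays moved. The work goes in short steps, Python scripts to look and compute and a shell command to move; the robot and the scene stay as the last step left them, time stands still between calls to the robot, and variables do not carry over. Pictures are saved under pics/ and viewed, at most 10 in all, crops included, and the job is handed in when it is done.

```bash
mkdir -p pics; ls; python3 - <<'E'
from station import sense, eyes, manip
import cv2
for n in ("scene","top"):
    cv2.imwrite(f"pics/{n}0.png",eyes.snapshot(n)[:,:,::-1]); print(n,eyes.camera_params(n))
s=sense(); print(s['t'],s['tcp_pos'],s['tool_rot'],s['finger_gap'],manip.tips_ahead)
E
```

```text
pics
scene {'fx': 602.9507937208336, 'fy': 602.9507937208336, 'cx': 324.5770006150291, 'cy': 239.7681920793767, 'D': array([-0.0385673,  0.       ,  0.       ,  0.       ,  0.       ]), 'rvec': array([ 1.07935313, -2.24338807,  1.19215716]), 'tvec': array([0.56414946, 0.19767696, 0.91642255])}
top {'fx': 462.9813598097922, 'fy': 462.9813598097922, 'cx': 320.34481688390304, 'cy': 235.48127027689816, 'D': array([-0.06232418,  0.        ,  0.        ,  0.        ,  0.        ]), 'rvec': array([ 2.1066036 , -2.16086213,  0.11687319]), 'tvec': array([0.32689652, 0.52992121, 0.91947727])}
0.1 [ 0.28282818 -0.55678919  0.30301973] [ 9.72535282e-01  2.32753434e-01 -4.09013535e-05 -9.81453776e-04] 1.0014530911914519 0.0726
```

View pics/scene0.png

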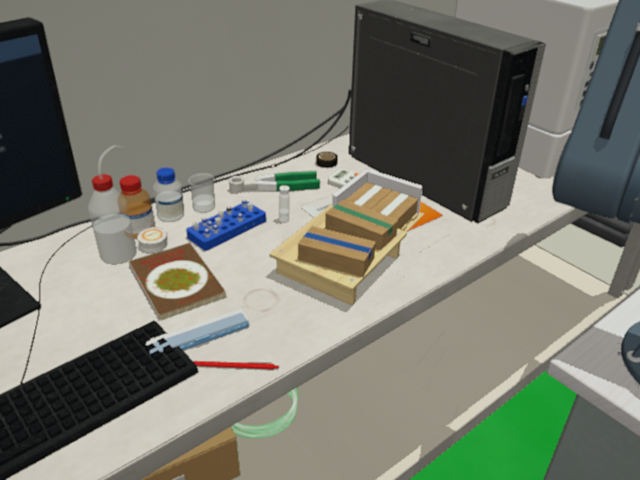

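View pics/top0.png

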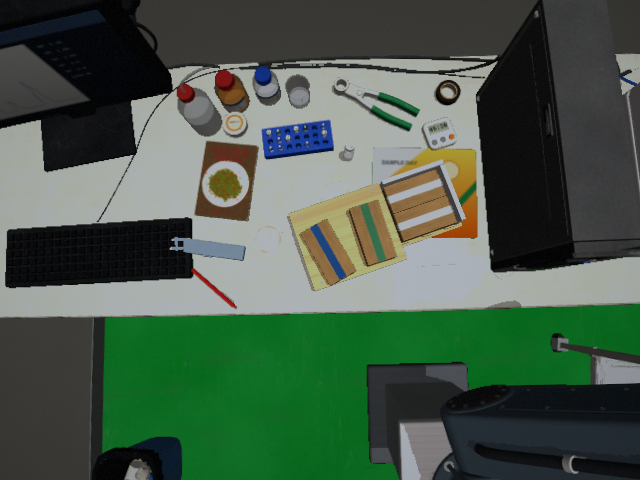

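Both views show the lower layer (white tapes) at about (425,205) in the top view. Green is at (372,232) and blue at (328,250) on the shelf. The jig's +y runs to image left and +x runs up.

```bash
cat > h.py <<'E'
import numpy as np, cv2
from station import sense, eyes
def P(n): 
    c=eyes.camera_params(n); K=np.array([[c['fx'],0,c['cx']],[0,c['fy'],c['cy']],[0,0,1]]); R=cv2.Rodrigues(c['rvec'])[0]
    return K,c['D'],R,c['tvec']
def ray(n,uv,z):
    K,D,R,t=P(n); p=cv2.undistortPoints(np.float64(uv).reshape(-1,1,2),K,D)[:,0]
    d=np.c_[p,np.ones(len(p))]@R; o=-R.T@t
    return (o+d*((z-o[2])/d[:,2])[:,None])[:,:2]
def proj(n,X):
    K,D,R,t=P(n); return cv2.projectPoints(np.float64(X).reshape(-1,1,3),cv2.Rodrigues(R)[0],t,K,D)[0][:,0]
def comps(mask,amin=60):
    cs,_=cv2.findContours(mask.astype(np.uint8),cv2.RETR_EXTERNAL,cv2.CHAIN_APPROX_NONE)
    return [c[:,0].astype(float) for c in cs if cv2.contourArea(c)>amin]
def rect(n,c,z):
    w=ray(n,c,z); (x,y),(a,b),ang=cv2.minAreaRect(np.float32(w*1000))
    if a<b: a,b,ang=b,a,ang+90
    return np.round([x,y,a,b,(ang+90)%180-90],1)
def masks(im):
    h=cv2.cvtColor(im,cv2.COLOR_RGB2HSV).astype(int); H,S,V=h[...,0],h[...,1],h[...,2]
    roi=np.zeros(H.shape,bool); roi[150:300,280:470]=1
    return dict(blue=roi&(H>100)&(H<130)&(S>100),green=roi&(H>55)&(H<95)&(S>80),shelf=roi&(H>15)&(H<35)&(S>60)&(V>170),white=roi&(S<30)&(V>200)),h
E
python3 - <<'E'
from h import *
im=eyes.snapshot("top"); m,h=masks(im)
for k,z in (("blue",.086),("green",.086),("white",.048),("shelf",.05)):
    for c in comps(m[k]): print(k,c.mean(0).round(),rect("top",c,z))
for p in [(305,215),(395,225),(350,210),(425,205),(415,187),(435,217),(390,190),(400,170),(455,190),(310,250)]: print(p,h[p[1],p[0]])
cv2.imwrite("pics/crop.png",cv2.resize(im[150:300,280:480,::-1],None,fx=4,fy=4,interpolation=cv2.INTER_CUBIC))
E
```

```text
blue [328. 251.] [500.1 297.9 119.   14.7  28.1]
blue [305. 152.] [708.8 338.2 107.1  14.5 -84.1]
green [373. 232.] [536.9 208.5 117.4  13.9  16.1]
shelf [360. 238.] [555.1 196.2 329.  168.5 -72.2]
(305, 215) [ 22 103 173]
(395, 225) [ 16 105  46]
(350, 210) [ 17 135 136]
(425, 205) [ 17 135 144]
(415, 187) [113  12 177]
(435, 217) [107  19 185]
(390, 190) [ 17 135 134]
(400, 170) [ 22 187 166]
(455, 190) [ 17 180 164]
(310, 250) [ 17 130 106]
```

View pics/crop.png

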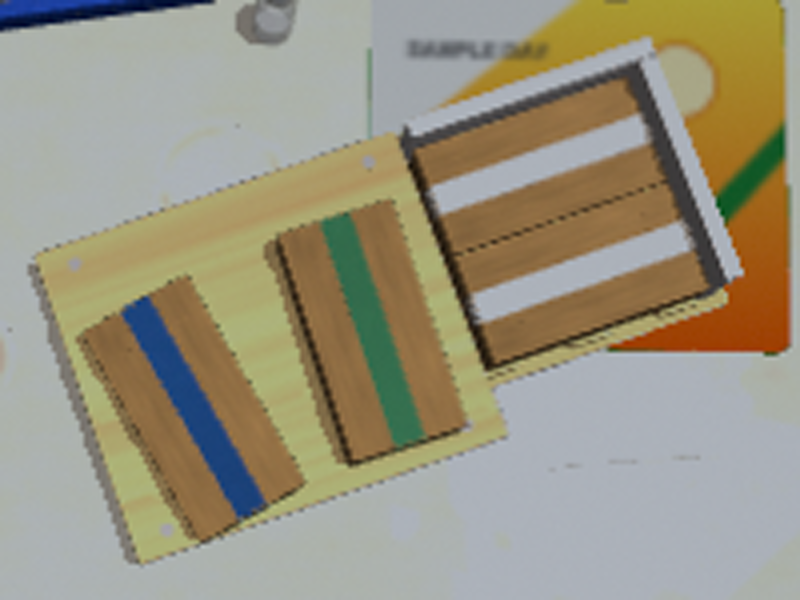

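The crop shows the shelf corners at crop pixels (35,255), (393,133), (507,436) and (140,563). The green carton is ahead and the blue one behind, with both white tapes visible. Next I fit the jig frame.

```bash
cat > fit.py <<'E'
from h import *
from scipy.optimize import least_squares
im=eyes.snapshot("top"); m,h=masks(im)
roi=np.zeros(m['blue'].shape,bool); roi[150:250,375:462]=1
lab=cv2.connectedComponents((roi&(h[...,1]<45)&(h[...,2]>120)).astype(np.uint8),connectivity=4)[1]
tp=[]
for p in ((415,187),(435,217)):
    c=comps(lab==lab[p[1],p[0]])[0]; r=rect("top",c,.048); print("white",r); tp.append(r)
sh=ray("top",np.array([(35,255),(393,133),(507,436),(140,563)])/4+[279.6,149.6],.05)*1000
print(sh.round(1))
L=np.array([(73,266),(73,66),(-97,66),(-97,266),(30,0),(-30,0)]); W=np.r_[sh,[tp[0][:2],tp[1][:2]]]
f=lambda q:np.c_[L@np.array([[np.cos(q[2]),np.sin(q[2])],[-np.sin(q[2]),np.cos(q[2])]])+q[:2]-W]
s=least_squares(lambda q:f(q).ravel(),[620,40,.3]); print("jig",s.x,np.degrees(s.x[2])); print(f(s.x).round(1))
q=s.x;R=np.array([[np.cos(q[2]),-np.sin(q[2])],[np.sin(q[2]),np.cos(q[2])]])
for k in("blue","green"):
    r=rect("top",comps(m[k])[-0 if k=="green" else 0],.086); print(k,r,"jig",((r[:2]-q[:2])@R).round(1),r[4]-np.degrees(q[2]))
E
python3 fit.py
```

```text
white [626.3 114.3 119.2  16.  -72.1]
white [568.7  95.7 119.2  16.  -72.3]
[[585.4 378.6]
 [644.8 190.3]
 [484.5 138.7]
 [424.8 327.4]]
jig [5.97150358e+02 1.04562569e+02 3.10169660e-01] 17.77141247754809
[[ 0.1  1.5]
 [ 1.8 -0.6]
 [ 0.1 -0.9]
 [-1.3  0.9]
 [-0.6 -0.6]
 [-0.1 -0.3]]
blue [500.1 297.9 119.   14.7  28.1] jig [-33.4 213.7] 10.328587522451912
green [537.  208.2 117.4  14.6  16.1] jig [-25.6 117.1] -1.6714124775480883
```

```bash
python3 - <<'E'
from h import *
print("PC base corner (top, z=0)",ray("top",[(492,271)],0),"(scene)",ray("scene",[(482,216),(505,210)],0))
for z in(.2,.25,.3,.35,.4): print(z,ray("top",[(572,270)],z),ray("scene",[(543,43),(500,90)],z))
# waypoints in tool axes after turning tool to yaw 107.77
a=np.radians(107.77); X=np.array([np.cos(a),np.sin(a)]); Y=np.array([np.sin(a),-np.cos(a)])
j=np.radians(17.77); jx=np.array([np.cos(j),np.sin(j)]); jy=np.array([-np.sin(j),np.cos(j)]); O=np.array([.597,.1046])
W=[np.array(w) for w in((.283,-.557),(.20,-.40),(.37,-.14),(.40,.10))]+[O-.033*jx+.285*jy]
for p,q in zip(W,W[1:]): d=(q-p)*100; print(q,"dx %.1f dy %.1f"%(d@X,d@Y))
E
```

```text
PC base corner (top, z=0) [[ 0.45712828 -0.05121309]] (scene) [[ 0.47857238 -0.09072552]
 [ 0.46365881 -0.15011987]]
0.2 [[ 0.44379018 -0.12262684]] [[ 0.75860704 -0.6550724 ]
 [ 0.60489429 -0.25948986]]
0.25 [[ 0.44121486 -0.09698011]] [[ 0.66427912 -0.49458692]
 [ 0.52690252 -0.14104577]]
0.3 [[ 0.43863954 -0.07133338]] [[ 0.5699512  -0.33410145]
 [ 0.44891075 -0.02260168]]
0.35 [[ 0.43606421 -0.04568664]] [[ 0.47562327 -0.17361597]
 [ 0.37091898  0.09584241]]
0.4 [[ 0.43348889 -0.02003991]] [[ 0.38129535 -0.01313049]
 [ 0.29292721  0.21428651]]
[ 0.2 -0.4] dx 17.5 dy -3.1
[ 0.37 -0.14] dx 19.6 dy 24.1
[0.4 0.1] dx 21.9 dy 10.2
[0.47859338 0.36593097] dx 22.9 dy 15.6
```

```bash
python3 -m inch '[{"dz":-6,"wz":-10.1},{"dz":-6,"wz":-10.1},{"dz":-6,"wz":-10.1},{"wz":-10.1},{"wz":-10.1},{"wz":-10.1},{"wz":-10.1},{"wz":-10.1}]' 1; python3 -m inch '[{"dx":4.4,"dy":-0.8},{"dx":4.4,"dy":-0.8},{"dx":4.4,"dy":-0.8},{"dx":4.4,"dy":-0.8},{}]'
```

```text
invalid input at $[0]: expected keys dx, dy, dz, wx, wy, wz
invalid input at $[0]: expected keys dx, dy, dz, wx, wy, wz
```

```bash
python3 -m inch '[{"dx":0,"dy":0,"dz":-6,"wx":0,"wy":0,"wz":-10.1},{"dx":0,"dy":0,"dz":-6,"wx":0,"wy":0,"wz":-10.1},{"dx":0,"dy":0,"dz":-6,"wx":0,"wy":0,"wz":-10.1},{"dx":0,"dy":0,"dz":0,"wx":0,"wy":0,"wz":-10.1},{"dx":0,"dy":0,"dz":0,"wx":0,"wy":0,"wz":-10.1},{"dx":0,"dy":0,"dz":0,"wx":0,"wy":0,"wz":-10.1},{"dx":0,"dy":0,"dz":0,"wx":0,"wy":0,"wz":-10.1},{"dx":0,"dy":0,"dz":0,"wx":0,"wy":0,"wz":-10.1}]' 1; python3 -m inch '[{"dx":4.4,"dy":-0.8,"dz":0,"wx":0,"wy":0,"wz":0},{"dx":4.4,"dy":-0.8,"dz":0,"wx":0,"wy":0,"wz":0},{"dx":4.4,"dy":-0.8,"dz":0,"wx":0,"wy":0,"wz":0},{"dx":4.4,"dy":-0.8,"dz":0,"wx":0,"wy":0,"wz":0}]'
```

```text
t: 1.2
tcp_pos: [0.2829, -0.5571, 0.4835]
tool_rot: [0.587, 0.809, 0.0, -0.0]
force: [0.8, 0.4, 0.3]
finger_gap: 0.998
gripper_force: 0.0
t: 1.7
tcp_pos: [0.1982, -0.3978, 0.4837]
tool_rot: [0.59, 0.808, 0.0, -0.0]
force: [-0.4, -0.2, -0.7]
finger_gap: 1.001
gripper_force: 0.0
```

```bash
python3 -m inch '[{"dx":3.3,"dy":4,"dz":0,"wx":0,"wy":0,"wz":0},{"dx":3.3,"dy":4,"dz":0,"wx":0,"wy":0,"wz":0},{"dx":3.3,"dy":4,"dz":0,"wx":0,"wy":0,"wz":0},{"dx":3.3,"dy":4,"dz":0,"wx":0,"wy":0,"wz":0},{"dx":3.2,"dy":4,"dz":0,"wx":0,"wy":0,"wz":0},{"dx":3.2,"dy":4,"dz":0,"wx":0,"wy":0,"wz":0}]' ; python3 -m inch '[{"dx":4.4,"dy":2,"dz":0,"wx":0,"wy":0,"wz":0},{"dx":4.4,"dy":2,"dz":0,"wx":0,"wy":0,"wz":0},{"dx":4.4,"dy":2,"dz":0,"wx":0,"wy":0,"wz":0},{"dx":4.4,"dy":2,"dz":0,"wx":0,"wy":0,"wz":0},{"dx":4.3,"dy":2.2,"dz":0,"wx":0,"wy":0,"wz":0}]'; python3 -m inch '[{"dx":4.6,"dy":3.1,"dz":0,"wx":0,"wy":0,"wz":0},{"dx":4.6,"dy":3.1,"dz":0,"wx":0,"wy":0,"wz":0},{"dx":4.6,"dy":3.1,"dz":0,"wx":0,"wy":0,"wz":0},{"dx":4.6,"dy":3.1,"dz":0,"wx":0,"wy":0,"wz":0},{"dx":4.5,"dy":3.2,"dz":0,"wx":0,"wy":0,"wz":0},{"dx":0,"dy":0,"dz":0,"wx":0,"wy":0,"wz":0}]'
cat > j.py <<'E'
from h import *
O=np.array([.597,.1046]);j=np.radians(17.77)
def tj():
    s=sense(); p=s['tcp_pos']; d=p[:2]-O; q=s['tool_rot']; yaw=2*np.degrees(np.arctan2(q[1],q[0]))
    print("t %.2f tcp in jig mm x %.1f y %.1f z %.1f yaw %.2f"%(s['t'],1e3*(d@[np.cos(j),np.sin(j)]),1e3*(d@[-np.sin(j),np.cos(j)]),1e3*p[2],yaw),"F",np.round(s['force'],1))
tj()
E
python3 j.py
```

```text
t: 2.45
tcp_pos: [0.3684, -0.138, 0.484]
tool_rot: [0.59, 0.807, -0.0, 0.0]
force: [0.2, -1.6, 0.2]
finger_gap: 0.998
gripper_force: 0.0
t: 3.08
tcp_pos: [0.3981, 0.1017, 0.484]
tool_rot: [0.59, 0.808, 0.0, 0.0]
force: [0.8, -0.3, 0.4]
finger_gap: 1.004
gripper_force: 0.0
t: 3.82
tcp_pos: [0.4776, 0.3687, 0.4822]
tool_rot: [0.588, 0.809, -0.0, -0.001]
force: [-1.1, -0.7, -0.2]
finger_gap: 0.997
gripper_force: 0.0
t 3.83 tcp in jig mm x -33.1 y 287.9 z 482.2 yaw 107.95 F [-1.1 -0.7 -0.2]
```

```bash
python3 -m inch '[{"dx":0,"dy":0,"dz":6,"wx":0,"wy":0,"wz":0},{"dx":0,"dy":0,"dz":6,"wx":0,"wy":0,"wz":0},{"dx":0,"dy":0,"dz":6,"wx":0,"wy":0,"wz":0},{"dx":0,"dy":0,"dz":6,"wx":0,"wy":0,"wz":0},{"dx":0,"dy":0,"dz":6,"wx":0,"wy":0,"wz":0},{"dx":0,"dy":0,"dz":4.2,"wx":0,"wy":0,"wz":0},{"dx":0,"dy":0,"dz":1,"wx":0,"wy":0,"wz":0},{"dx":0,"dy":0,"dz":0,"wx":0,"wy":0,"wz":0}]'; python3 j.py; python3 - <<'E'
from h import *
im=eyes.snapshot("scene"); cv2.imwrite("pics/s1.png",cv2.resize(im[130:330,220:480,::-1],None,fx=3,fy=3))
E
```

```text
t: 4.82
tcp_pos: [0.4777, 0.3653, 0.1325]
tool_rot: [0.59, 0.807, 0.0, 0.0]
force: [0.1, -0.3, 1.1]
finger_gap: 1.002
gripper_force: 0.0
t 4.83 tcp in jig mm x -34.1 y 284.7 z 132.5 yaw 107.69 F [ 0.1 -0.3  1.1]
```

View pics/s1.png

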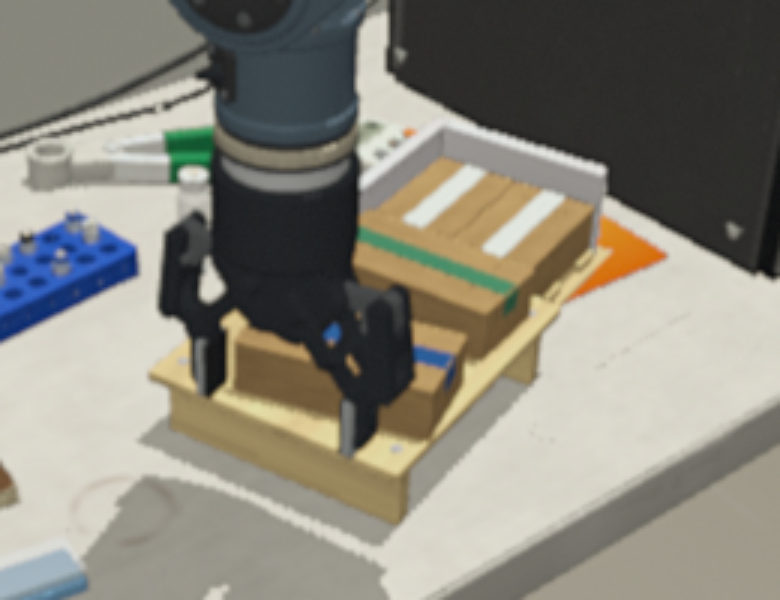

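The open gripper is behind the blue carton, with the near fingertip at crop (352,455), around the carton's mid height. I'll check that tip's height.

```bash
python3 - <<'E'
from h import *
O=np.array([.597,.1046]);j=np.radians(17.77)
for c in((352,455),(205,393)):
  for z in(.05,.058,.066,.074):
    d=ray("scene",[(220+c[0]/3,130+c[1]/3)],z)[0]-O; print(c,z,1e3*(d@[np.cos(j),np.sin(j)]),1e3*(d@[-np.sin(j),np.cos(j)]))
E
```

```text
(352, 455) 0.05 -69.63161562104543 264.52972880311336
(352, 455) 0.058 -74.6945451053096 273.18928087581116
(352, 455) 0.066 -79.75747458957373 281.8488329485089
(352, 455) 0.074 -84.82040407383784 290.50838502120655
(205, 393) 0.05 29.840857812629864 264.19279815316213
(205, 393) 0.058 23.495380677961837 272.8566944388722
(205, 393) 0.066 17.149903543293863 281.52059072458195
(205, 393) 0.074 10.804426408625902 290.1844870102919
```

```bash
python3 -m inch '[{"dx":0,"dy":0,"dz":0.7,"wx":0,"wy":0,"wz":0},{"dx":-1,"dy":0,"dz":0,"wx":0,"wy":0,"wz":0},{"dx":-1,"dy":0,"dz":0,"wx":0,"wy":0,"wz":0},{"dx":-1,"dy":0,"dz":0,"wx":0,"wy":0,"wz":0},{"dx":-1,"dy":0,"dz":0,"wx":0,"wy":0,"wz":0},{"dx":-1,"dy":0,"dz":0,"wx":0,"wy":0,"wz":0},{"dx":-1,"dy":0,"dz":0,"wx":0,"wy":0,"wz":0},{"dx":-1,"dy":0,"dz":0,"wx":0,"wy":0,"wz":0},{"dx":-1,"dy":0,"dz":0,"wx":0,"wy":0,"wz":0},{"dx":-1,"dy":0,"dz":0,"wx":0,"wy":0,"wz":0}]'; python3 j.py; python3 - <<'E'
from h import *
im=eyes.snapshot("scene"); cv2.imwrite("pics/s2.png",np.vstack([cv2.resize(a,(520,300)) for a in(im[150:300,220:480,::-1],eyes.snapshot("top")[150:300,230:490,::-1])]))
E
```

```text
t: 6.12
tcp_pos: [0.5048, 0.2794, 0.1249]
tool_rot: [0.59, 0.808, 0.0, -0.0]
force: [-1.3, 2.5, 1.3]
finger_gap: 1.0
gripper_force: 1.2
t 6.12 tcp in jig mm x -34.4 y 194.6 z 124.9 yaw 107.72 F [-1.3  2.5  1.3]
```

View pics/s2.png

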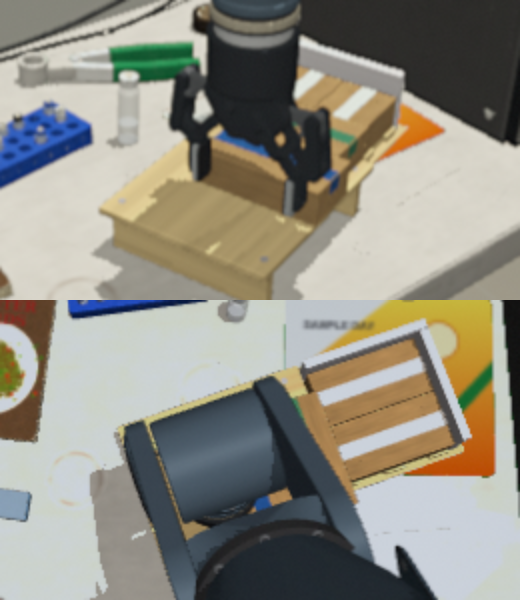

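Blue is square against both fingers and the green carton's front edge has reached the lower layer. I'll continue the push.

```bash
python3 -m inch '[{"dx":-1,"dy":0,"dz":0,"wx":0,"wy":0,"wz":0},{"dx":-1,"dy":0,"dz":0,"wx":0,"wy":0,"wz":0},{"dx":-1,"dy":0,"dz":0,"wx":0,"wy":0,"wz":0},{"dx":-1,"dy":0,"dz":0,"wx":0,"wy":0,"wz":0},{"dx":-1,"dy":0,"dz":0,"wx":0,"wy":0,"wz":0},{"dx":-1,"dy":0,"dz":0,"wx":0,"wy":0,"wz":0},{"dx":-1,"dy":0,"dz":0,"wx":0,"wy":0,"wz":0},{"dx":-1,"dy":0,"dz":0,"wx":0,"wy":0,"wz":0}]'; python3 j.py; python3 - <<'E'
from h import *
im=eyes.snapshot("scene"); cv2.imwrite("pics/s3.png",np.vstack([cv2.resize(a,(520,300)) for a in(im[150:300,220:480,::-1],eyes.snapshot("top")[150:300,230:490,::-1])]))
E
```

```text
t: 7.22
tcp_pos: [0.5292, 0.2031, 0.1249]
tool_rot: [0.59, 0.808, -0.0, -0.0]
force: [0.2, 1.6, 1.3]
finger_gap: 0.997
gripper_force: 0.8
t 7.22 tcp in jig mm x -34.5 y 114.5 z 124.9 yaw 107.72 F [0.2 1.6 1.3]
```

View pics/s3.png

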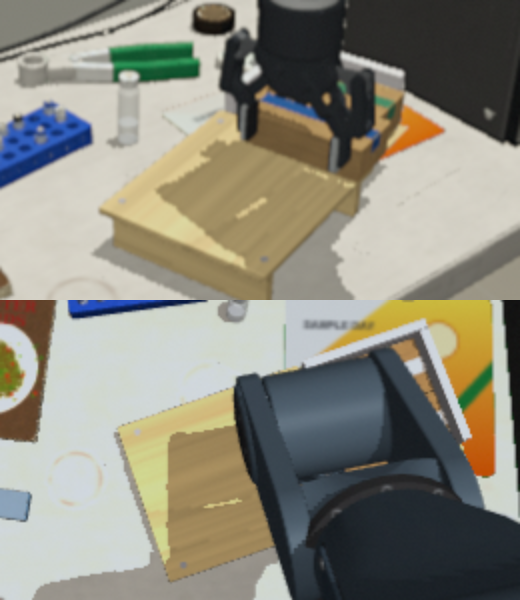

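The train is still square, with green nearly home and blue crossing the gap. I'll close the rest slowly.

```bash
python3 -m inch '[{"dx":-1,"dy":0,"dz":0,"wx":0,"wy":0,"wz":0},{"dx":-1,"dy":0,"dz":0,"wx":0,"wy":0,"wz":0},{"dx":-0.7,"dy":0,"dz":0,"wx":0,"wy":0,"wz":0},{"dx":-0.6,"dy":0,"dz":0,"wx":0,"wy":0,"wz":0},{"dx":-0.3,"dy":0,"dz":0,"wx":0,"wy":0,"wz":0},{"dx":0,"dy":0,"dz":0,"wx":0,"wy":0,"wz":0}]'; python3 j.py;  python3 -m inch '[{"dx":-0.2,"dy":0,"dz":0,"wx":0,"wy":0,"wz":0},{"dx":-0.2,"dy":0,"dz":0,"wx":0,"wy":0,"wz":0}]' |grep force; python3 j.py
```

```text
t: 8.07
tcp_pos: [0.5402, 0.1691, 0.1249]
tool_rot: [0.59, 0.808, -0.0, 0.0]
force: [0.3, -0.7, -0.4]
finger_gap: 1.002
gripper_force: 0.0
t 8.07 tcp in jig mm x -34.4 y 78.7 z 124.9 yaw 107.71 F [ 0.3 -0.7 -0.4]
force: [-0.1, 1.5, -0.4]
gripper_force: 0.7
t 8.32 tcp in jig mm x -34.6 y 75.3 z 124.9 yaw 107.74 F [-0.1  1.5 -0.4]
```

```bash
python3 -m inch '[{"dx":-0.2,"dy":0,"dz":0,"wx":0,"wy":0,"wz":0},{"dx":0,"dy":0,"dz":0,"wx":0,"wy":0,"wz":0}]' |grep force; python3 j.py;python3 -m inch '[{"dx":-0.2,"dy":0,"dz":0,"wx":0,"wy":0,"wz":0},{"dx":0,"dy":0,"dz":0,"wx":0,"wy":0,"wz":0}]' |grep force; python3 j.py
```

```text
force: [0.2, 0.1, -0.2]
gripper_force: 0.2
t 8.57 tcp in jig mm x -34.5 y 72.9 z 124.8 yaw 107.71 F [ 0.2  0.1 -0.2]
force: [-0.0, 0.7, 0.4]
gripper_force: 0.3
t 8.82 tcp in jig mm x -34.5 y 71.0 z 124.9 yaw 107.72 F [-0.   0.7  0.4]
```

```bash
python3 -m inch '[{"dx":2,"dy":0,"dz":0,"wx":0,"wy":0,"wz":0},{"dx":2,"dy":0,"dz":0,"wx":0,"wy":0,"wz":0},{"dx":0,"dy":0,"dz":-4,"wx":0,"wy":0,"wz":0},{"dx":0,"dy":0,"dz":-4,"wx":0,"wy":0,"wz":0},{"dx":-3.7,"dy":-3,"dz":0,"wx":0,"wy":0,"wz":0},{"dx":-3.7,"dy":-3,"dz":0,"wx":0,"wy":0,"wz":0},{"dx":-3.7,"dy":-3,"dz":0,"wx":0,"wy":0,"wz":0}]' | grep -v tool; python3 -m inch '[{"dx":0,"dy":0,"dz":0,"wx":0,"wy":0,"wz":10},{"dx":0,"dy":0,"dz":0,"wx":0,"wy":0,"wz":10},{"dx":0,"dy":0,"dz":0,"wx":0,"wy":0,"wz":10},{"dx":0,"dy":0,"dz":0,"wx":0,"wy":0,"wz":10},{"dx":0,"dy":0,"dz":0,"wx":0,"wy":0,"wz":10},{"dx":0,"dy":0,"dz":0,"wx":0,"wy":0,"wz":10},{"dx":0,"dy":0,"dz":0,"wx":0,"wy":0,"wz":10},{"dx":0,"dy":0,"dz":0,"wx":0,"wy":0,"wz":10},{"dx":0,"dy":0,"dz":0,"wx":0,"wy":0,"wz":10}]' 0.53; python3 j.py; python3 - <<'E'
from h import *
im=eyes.snapshot("scene"); cv2.imwrite("pics/s4.png",np.vstack([cv2.resize(a,(520,300)) for a in(im[130:280,300:560,::-1],eyes.snapshot("top")[140:290,280:540,::-1])]))
E
```

```text
t: 9.7
tcp_pos: [0.4775, 0.0672, 0.2053]
force: [0.2, -0.3, 0.2]
finger_gap: 1.002
gripper_force: 0.0
t: 10.82
tcp_pos: [0.478, 0.0682, 0.205]
tool_rot: [0.988, 0.152, 0.0, -0.0]
force: [0.3, -0.0, -0.2]
finger_gap: 0.526
gripper_force: 0.0
t 10.82 tcp in jig mm x -124.4 y 1.7 z 205.0 yaw 17.48 F [ 0.3 -0.  -0.2]
```

View pics/s4.png

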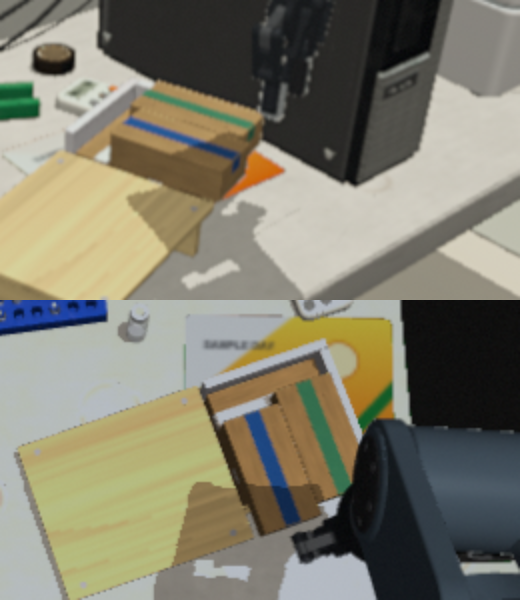

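Both cartons are on the lower layer, closed up and about square. Blue sits further towards -x than green, at top-crop (270,470) against (322,435). I'll measure how far to push.

```bash
cat > meas.py <<'E'
from h import *
O=np.array([.597,.1046])*1e3;j=np.radians(17.77);R=np.array([[np.cos(j),-np.sin(j)],[np.sin(j),np.cos(j)]])
h=cv2.cvtColor(eyes.snapshot("top"),cv2.COLOR_RGB2HSV).astype(int); H,S,V=h[...,0],h[...,1],h[...,2]
roi=np.zeros(H.shape,bool); roi[160:280,375:460]=1
for k,m in dict(blue=roi&(H>100)&(H<130)&(S>110),green=roi&(H>55)&(H<95)&(S>80)&(V<140)).items():
    for c in comps(m):
        r=rect("top",c,.084); p=(ray("top",c,.084)*1e3-O)@R
        print(k,r[2:],"jig",((r[:2]-O)@R).round(1),"ang %.1f"%(r[4]-17.77),"x range",p[:,0].min().round(),p[:,0].max().round())
E
python3 meas.py
```

```text
blue [116.3  14.2  17.7] jig [-37.9  30.1] ang -0.1 x range -96.0 20.0
green [118.8  14.4  17.8] jig [-27.  -29.6] ang 0.0 x range -86.0 32.0
```

```bash
python3 -m inch '[{"dx":0,"dy":0.1,"dz":4,"wx":0,"wy":0,"wz":0},{"dx":0,"dy":0.1,"dz":3.7,"wx":0,"wy":0,"wz":0},{"dx":0.8,"dy":0,"dz":0,"wx":0,"wy":0,"wz":0},{"dx":0.8,"dy":0,"dz":0,"wx":0,"wy":0,"wz":0},{"dx":0.8,"dy":0,"dz":0,"wx":0,"wy":0,"wz":0},{"dx":0.8,"dy":0,"dz":0,"wx":0,"wy":0,"wz":0},{"dx":0.8,"dy":0,"dz":0,"wx":0,"wy":0,"wz":0},{"dx":0.6,"dy":0,"dz":0,"wx":0,"wy":0,"wz":0},{"dx":0,"dy":0,"dz":0,"wx":0,"wy":0,"wz":0}]' | grep -v tool; python3 j.py; python3 meas.py
```

```text
t: 12.1
tcp_pos: [0.524, 0.079, 0.1281]
force: [0.1, 0.5, -0.9]
finger_gap: 0.529
gripper_force: 0.0
t 12.10 tcp in jig mm x -77.3 y -2.1 z 128.1 yaw 17.72 F [ 0.1  0.5 -0.9]
blue [117.9  14.2  18.3] jig [-5.8 31. ] ang 0.5 x range -65.0 53.0
green [52.9 15.4 17.6] jig [ 25.4 -30.4] ang -0.2 x range -1.0 52.0
```

```bash
for i in 1 ; do python3 -m inch '[{"dx":0.2,"dy":0,"dz":0,"wx":0,"wy":0,"wz":0},{"dx":0.2,"dy":0,"dz":0,"wx":0,"wy":0,"wz":0},{"dx":0,"dy":0,"dz":0,"wx":0,"wy":0,"wz":0}]'|grep force; done; python3 j.py; python3 -m inch '[{"dx":0.1,"dy":0,"dz":0,"wx":0,"wy":0,"wz":0},{"dx":0.1,"dy":0,"dz":0,"wx":0,"wy":0,"wz":0}]'|grep force; python3 j.py; python3 meas.py
```

```text
force: [-2.0, -0.2, 1.1]
gripper_force: 0.9
t 12.53 tcp in jig mm x -74.6 y -1.8 z 127.8 yaw 17.71 F [-2.  -0.2  1.1]
force: [-1.4, -1.1, -0.7]
gripper_force: 0.7
t 12.78 tcp in jig mm x -72.4 y -1.8 z 127.8 yaw 17.71 F [-1.4 -1.1 -0.7]
blue [116.9  14.2  18.3] jig [-0.7 31.4] ang 0.5 x range -59.0 58.0
green [49.2 14.3 17.3] jig [ 32.5 -30.2] ang -0.5 x range 8.0 57.0
```

```bash
python3 -m inch '[{"dx":0.1,"dy":0,"dz":0,"wx":0,"wy":0,"wz":0},{"dx":0,"dy":0,"dz":0,"wx":0,"wy":0,"wz":0}]'|grep force; python3 j.py; python3 -m inch '[{"dx":0.1,"dy":0,"dz":0,"wx":0,"wy":0,"wz":0},{"dx":0,"dy":0,"dz":0,"wx":0,"wy":0,"wz":0}]'|grep force; python3 j.py; python3 meas.py
```

```text
force: [-0.6, -0.2, -0.6]
gripper_force: 0.4
t 13.07 tcp in jig mm x -71.2 y -1.9 z 127.9 yaw 17.71 F [-0.6 -0.2 -0.6]
force: [-1.9, -0.3, -0.5]
gripper_force: 0.5
t 13.32 tcp in jig mm x -70.4 y -1.8 z 127.9 yaw 17.72 F [-1.9 -0.3 -0.5]
blue [116.2  13.9  18.7] jig [ 0.8 31.3] ang 0.9 x range -57.0 59.0
green [50.5 15.2 18.1] jig [ 33.2 -30.4] ang 0.3 x range 8.0 58.0
```

```bash
python3 -m inch '[{"dx":0.1,"dy":0,"dz":0,"wx":0,"wy":0,"wz":0},{"dx":0,"dy":0,"dz":0,"wx":0,"wy":0,"wz":0}]'|grep force; python3 -m inch '[{"dx":-3,"dy":0,"dz":0,"wx":0,"wy":0,"wz":0},{"dx":0,"dy":0,"dz":-4,"wx":0,"wy":0,"wz":-10},{"dx":0,"dy":0,"dz":-4,"wx":0,"wy":0,"wz":-10},{"dx":0,"dy":0,"dz":0,"wx":0,"wy":0,"wz":-10},{"dx":0,"dy":0,"dz":0,"wx":0,"wy":0,"wz":-10},{"dx":0,"dy":0,"dz":0,"wx":0,"wy":0,"wz":-10},{"dx":0,"dy":0,"dz":0,"wx":0,"wy":0,"wz":-10},{"dx":0,"dy":0,"dz":0,"wx":0,"wy":0,"wz":-10},{"dx":0,"dy":0,"dz":0,"wx":0,"wy":0,"wz":-10},{"dx":0,"dy":0,"dz":0,"wx":0,"wy":0,"wz":-10}]' |grep force; python3 -m inch '[{"dx":4,"dy":2.5,"dz":0,"wx":0,"wy":0,"wz":0},{"dx":4,"dy":2.5,"dz":0,"wx":0,"wy":0,"wz":0},{"dx":3,"dy":2.5,"dz":0,"wx":0,"wy":0,"wz":0},{"dx":0,"dy":2.5,"dz":0,"wx":0,"wy":0,"wz":0},{"dx":0,"dy":0,"dz":0,"wx":0,"wy":0,"wz":0}]'|grep force; python3 j.py
```

```text
force: [-1.7, 0.2, 0.7]
gripper_force: 1.0
force: [-0.3, -0.2, -0.4]
gripper_force: 0.0
force: [0.6, -0.4, -0.7]
gripper_force: 0.0
t 15.50 tcp in jig mm x 2.8 y 108.4 z 208.3 yaw 107.78 F [ 0.6 -0.4 -0.7]
```

```bash
python3 -m inch '[{"dx":0,"dy":-0.3,"dz":4,"wx":0,"wy":0,"wz":0},{"dx":0,"dy":0,"dz":4.2,"wx":0,"wy":0,"wz":0},{"dx":-1,"dy":0,"dz":0,"wx":0,"wy":0,"wz":0},{"dx":-1,"dy":0,"dz":0,"wx":0,"wy":0,"wz":0},{"dx":-1,"dy":0,"dz":0,"wx":0,"wy":0,"wz":0},{"dx":-0.4,"dy":0,"dz":0,"wx":0,"wy":0,"wz":0},{"dx":0,"dy":0,"dz":0,"wx":0,"wy":0,"wz":0}]'|grep force; python3 j.py; python3 -m inch '[{"dx":-0.2,"dy":0,"dz":0,"wx":0,"wy":0,"wz":0},{"dx":-0.2,"dy":0,"dz":0,"wx":0,"wy":0,"wz":0},{"dx":0,"dy":0,"dz":0,"wx":0,"wy":0,"wz":0}]'|grep force; python3 j.py
```

```text
force: [-0.2, 0.1, 0.4]
gripper_force: 0.0
t 16.38 tcp in jig mm x -2.3 y 73.6 z 126.7 yaw 107.67 F [-0.2  0.1  0.4]
force: [-0.3, 1.8, 0.1]
gripper_force: 0.6
t 16.75 tcp in jig mm x -2.4 y 70.4 z 126.0 yaw 107.73 F [-0.3  1.8  0.1]
```

Contact is made. One more small step, then back off and look.

```bash
python3 -m inch '[{"dx":-0.1,"dy":0,"dz":0,"wx":0,"wy":0,"wz":0},{"dx":0,"dy":0,"dz":0,"wx":0,"wy":0,"wz":0}]'|grep force; python3 j.py; python3 -m inch '[{"dx":2,"dy":0,"dz":0,"wx":0,"wy":0,"wz":0},{"dx":2,"dy":0,"dz":0,"wx":0,"wy":0,"wz":0},{"dx":3,"dy":-3,"dz":-4,"wx":0,"wy":0,"wz":0},{"dx":3,"dy":-4,"dz":-4,"wx":0,"wy":0,"wz":0},{"dx":4,"dy":-4,"dz":-2,"wx":0,"wy":0,"wz":0},{"dx":4,"dy":-3,"dz":0,"wx":0,"wy":0,"wz":0},{"dx":0,"dy":0,"dz":0,"wx":0,"wy":0,"wz":0}]'|grep force; python3 j.py; python3 meas.py; python3 - <<'E'
from h import *
im=eyes.snapshot("scene"); cv2.imwrite("pics/s5.png",np.vstack([cv2.resize(a,(520,300)) for a in(im[130:280,260:520,::-1],eyes.snapshot("top")[140:290,280:540,::-1])]))
E
```

```text
force: [-0.2, 2.8, 1.7]
gripper_force: 1.4
t 17.00 tcp in jig mm x -2.5 y 69.5 z 126.0 yaw 107.72 F [-0.2  2.8  1.7]
force: [-0.0, 0.1, 0.3]
gripper_force: 0.0
t 17.88 tcp in jig mm x -145.0 y 251.6 z 225.2 yaw 108.06 F [-0.   0.1  0.3]
blue [119.5  14.3  17.7] jig [-0.7 28.6] ang -0.1 x range -60.0 59.0
green [118.6  14.3  17.7] jig [ -0.3 -31. ] ang -0.1 x range -60.0 59.0
```

View pics/s5.png

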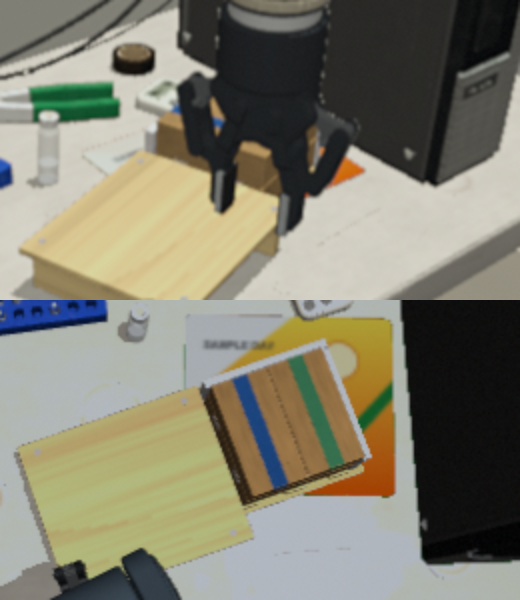

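The top view shows blue (crop 262,432) and green (crop 315,410) closed up against both stops. They measure x ≈ -0.5 mm, y ≈ 28.6 and -31 mm, and are square to the jig within 0.1°. The arm is clear of everything.

```bash
python3 -c "
from station import workorder
print(workorder.sign_off())"
```

```text
the job is handed in; nothing more can be done
None
```

The second layer is built and the job is handed in: both cartons lie crosswise on the lower layer, closed up against both stops, measured within about 1.5 mm of target and square to within 0.1°; sign-off returned no verdict.

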